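# Show the plate's edge at the magnifier

## Task

On the drone repair bench a thin black base plate lies flat on a raised metal ledge. Without gripping or lifting it, push the plate along the ledge with the fingertips until about a third of its length sticks out past the end of the ledge nearer the round standing magnifier, so that its edge can be inspected there; leave it lying flat, straight along the ledge and not sticking out over either long side. Leave the magnifier and the other things on the bench where they are.

Things in the scene. Friction and masses are not known exactly. Their poses are not given: they have to be found in the camera images.
- ledge: Fixed aluminium shelf on two grey legs, 140 mm wide (its x) by 280 mm long (its y), flat bare top without rim or lip 60 mm above the bench. Origin on the bench under its centre; the ends are at y = +140 mm and -140 mm in its frame.
- plate: Thin flat black plate, 80 mm wide (its x), 130 mm long (its y), 6 mm thick, about 0.1 kg, loose, lying near the ledge's middle, turned up to 16 degrees from the ledge's length. Origin: centre of its underside. Slides at about 1 N; a touched corner sticks to the finger, so its centre shifts up to 20 mm sideways as a push on its end straightens it. Tips off if over half overhangs.
- magnifier: Loose standing magnifier: round base 70 mm in diameter, 12 mm high, short post and an upright round lens 78 mm across, 117 mm high in all. Stands on the bench some 140 mm beyond one end of the ledge (either one). Origin at the centre of the base's underside.
- battery: Bystander: grey drone battery block 50 x 75 x 36 mm lying on the bench beyond the other end of the ledge. Origin at the centre of its underside.
- tape: Bystander: roll of white tape lying flat on the bench farther from the robot than the ledge, 80 mm in diameter, 40 mm high. Origin at the centre of its underside.
- driver: Bystander: screwdriver 160 mm long lying on the bench farther from the robot than the ledge. Origin on the bench under its middle part.
There are look-alikes about, which are no part of the job. Of the things that look like the plate, the larger one is meant. Of the things shaped like the magnifier, the dark steel one is meant.

How it is judged:
At the end, for the whole second after the job is handed in: The plate lies flat and still on the ledge, with 28 to 58 mm of its 130 mm length past the end nearer the magnifier, within 8 degrees of the ledge's length and within 30 mm of its centre line sideways (((y of magnifier in the frame of ledge above 0 m and y of plate in the frame of ledge between 0.103 and 0.133 m) or (y of magnifier in the frame of ledge below 0 m and y of plate in the frame of ledge between -0.133 and -0.103 m)) and x of plate in the frame of ledge between -0.03 and 0.03 m and angle between the y axis of plate and the y axis of ledge, either way round below 0.14 rad and angle between plate's own z axis and vertical below 0.05 rad and z of plate in the frame of ledge between 0.057 and 0.063 m and linear speed of plate below 0.01 m/s); the robot touches nothing.
It fails at once if the plate is lifted off the ledge, or falls (z of plate in the frame of ledge above 0.068 m or z of plate in the frame of ledge below 0.05 m).
It fails at once if the plate is tipped (angle between plate's own z axis and vertical above 0.15 rad).
It fails at once if the magnifier is disturbed (moved more than 15 mm) (distance of magnifier from where it was at the start of the episode above 0.015 m).
It fails at once if the battery, the tape or the screwdriver is disturbed (moved more than 15 mm) (distance of any of battery, tape, driver from where it was at the start of the episode above 0.015 m).
It also fails if it takes over 42 s, if anything falls off the work surface, if the arm or the gripper's body presses on something with over 40 N, if the wrist force passes 120 N, or if a joint passes its speed limit or range.

## Robot

A 7-joint arm with a two-finger parallel gripper is mounted at the origin on the work surface. World frame = base frame: x ahead of the robot, y to its left, z up, the work surface at z = 0. Lengths are in m, angles in rad, forces in N, time in s.
With the tool pointing down it reaches from about 0.35 to 0.9 m from the base axis. Payload 19.9 kg.
Tool frame: the origin (TCP) lies at the very end of the fingers, on their centre line; the grasp point (between the pads) lies 19 mm behind it (arm.grasp_offset is the distance from the TCP to the grasp point, in m); z points along the fingers, y is the line along which they close (so a half turn about z gives the same grasp; the last joint's range is limited). The gripper opens to 94 mm and grips with 3 to 60 N. Pads are 16 mm wide; open, the fingers measure 119 mm over their backs; the gripper's body (75 mm by 177 mm) begins 78 mm behind the grasp point.
Start: joints at [1.24, 0.417, -0.01, 1.614, 0.005, 1.111, -0.053], TCP at [0.178, -0.599, 0.185] pointing down, gripper open.
Joint ranges: [-2.81, 2.81], [-0.39, 2.02], [-1.27, 1.25], [0.06, 2.57], [-1.19, 4.33], [0.19, 2], [-2.82, 2.82]. Speed limits (rad/s): [1.89, 1.89, 2.39, 2.39, 3.01, 3.01, 3.01].

## Interface

Orientations are given as a rotation vector (axis times angle).
In Python, from cell import monitor, eyes, arm, regions_of, tip_of gives the robot as it stands. The module is installed in compiled form; this text tells all that it offers.
- The arm moves only by the tool servo_tool, never from a script. Its argument "plan" is a list that holds one entry, the list of rows, each a list of 5 numbers: the shift along the world's x, y, z in mm, then the turn about the world's z in rad, then the opening, from -1 (shut) to 1 (fully open). A call has 1 to 5 rows; each row shifts and turns the commanded pose from where the row before left it; what a row does not reach is not made up. A row lasts 1/12 s, in which the tool goes at most 41.7 mm and 7.16 degrees, less where a joint would pass 70% of its speed; a pose out of reach is approached as far as the arm can. A call is refused whole if a number of a shift passes 41.7 or a number of a turn 0.125, either way. A call with a gripper value outside its range is refused whole. The fingers move at their own pace and stop on an object; the grip force is fixed at half the most. Time passes only in rows, so rows that do not move let the fingers close. It gives the time, the measured TCP pose, the force, the opening and the grip force at its end, in the units of the state.
- monitor.get_state(): the state, without advancing time (a new reading comes with each control period).
- eyes.get_image(name): name is "scene" or "top"; returns a dict with "color" (480x640x3 uint8, red, green, blue), "z_map" (480x640 float32, m along the optical axis (not along the pixel's ray), 0 where there is no reading), "fx", "fy", "cx", "cy" (pixels), "k1" (the pictures are not rectified: a ray, as slopes to the right and down, at radius r is drawn at 1 + k1 r^2 times it, then the intrinsics apply), "view" (4x4, takes a point from world to camera coordinates). Camera axes: x right, y down, z forward; pixel columns grow to the right and rows downward; lengths in m; the calibration is good to about 2 mm. A picture is of the moment at which its call begins.
- arm.close_job(): hands the job in; it is judged then, once.
Trained networks look in the newest picture that a camera, given by its name, has taken for a name from the list of things; names that differ only in an ending like _2 or _b are one class to them, and where a whole thing is asked for, a point or a joint stands for the part that bears it (a point fixed in the world has none). Each returns a list of dicts, best first, with "conf" (0 to 1); they miss things now and then, are a little off and sometimes report something else, mostly with a low value. They report only what shows in the picture. A call takes as long as a camera call. They do not tell look-alikes from the thing itself.
- regions_of(label, camera): "mask" (480x640 bool, what is visible of it) and "box" ([centre column, centre row, width, height] in pixels, round what is visible of it).
- tip_of(label, camera): "uv" ([column, row] in pixels: a listed point, or the origin of a listed thing).
The state is a dict: "clock": time; "joint_positions": joint angles; "qvel": joint speeds; "joint_efforts": joint torques, N m; "tcp_pos": TCP position; "ee_rot": TCP orientation; "force": force on the tool from outside, world axes, zero at the start; "torque": the same for the moment, N m; "opening": finger opening in m; "finger_force": force on a finger pad.
Only numpy, scipy, OpenCV 4.12 (cv2) and the standard library are available. Lean on these libraries where they do the work, as an engineer would, in place of code of your own. Each camera call takes 0.05 s, during which the arm holds its last target. There are 200 camera calls.

## Working session

There is one attempt and no reset: what is moved stays moved. The work goes in short steps, Python scripts to look and compute and a tool call to move; the robot and the scene stay as the last step left them, time stands still between calls to the robot, and variables do not carry over. Pictures are saved under pics/ and viewed, at most 10 in all, crops included, and the job is handed in when it is done.

Besides the shell and the picture viewer there is one more tool, called after ">>>" by a JSON object that holds its "name" and its "arguments". servo_tool: Moves the arm, as the interface text tells. Its arguments: {"type":"object","properties":{"plan":{"type":"array"}},"required":["plan"]}

```bash
mkdir -p pics; cat > h.py <<'E'
import numpy as np, cv2
from cell import monitor, eyes, arm, regions_of, tip_of
def pts(im, mask=None):
    v,u=np.nonzero((im["z_map"]>0)&(mask if mask is not None else True))
    z=im["z_map"][v,u]
    K=np.array([[im["fx"],0,im["cx"]],[0,im["fy"],im["cy"]],[0,0,1.]])
    n=cv2.undistortPoints(np.c_[u,v].astype(float)[:,None],K,np.array([im["k1"],0,0,0.]))[:,0]
    P=np.c_[n*z[:,None],z]
    V=np.asarray(im["view"]); return (P-V[:3,3])@V[:3,:3], np.c_[u,v]
def save(im,n): cv2.imwrite("pics/"+n,im["color"][...,::-1])
E
python3 - <<'E'
from h import *
ims={}
for c in("scene","top"):
    im=eyes.get_image(c); ims[c]=im; save(im,c+"0.png")
    for l in("ledge","plate","magnifier","battery","tape","driver"):
        for r in regions_of(l,c)[:4]:
            if r["conf"]<.2: continue
            P,_=pts(im,r["mask"])
            if len(P)<5: continue
            print(c,l,round(r["conf"],2),np.round(r["box"]),np.round(np.median(P,0),3),"z5-95",np.round(np.percentile(P[:,2],[5,95]),3),end=" ")
            q=cv2.minAreaRect(P[:,:2].astype(np.float32)*1000); print(np.round(q[0]),np.round(q[1]),round(q[2],1))
s=monitor.get_state();print(s["clock"],s["tcp_pos"],s["ee_rot"],s["opening"],s["force"])
cv2.imwrite("pics/both0.png",cv2.resize(np.hstack([ims[c]["color"][...,::-1] for c in ims]),(800,300)))
E
```

```text
scene ledge 0.56 [332. 225. 142.  68.] [0.532 0.017 0.059] z5-95 [0.025 0.062] [472.  14.] [292. 213.] 79.6
scene plate 0.83 [342. 182.  31.  18.] [0.345 0.07  0.004] z5-95 [0.001 0.007] [346.  69.] [55. 77.] 62.2
scene plate 0.75 [328. 217.  70.  32.] [0.513 0.01  0.065] z5-95 [0.061 0.068] [504.   9.] [132.  94.] 78.6
scene magnifier 0.97 [141. 220.  39.  52.] [ 0.453 -0.373  0.052] z5-95 [0.007 0.108] [ 397. -402.] [192.  68.] 24.7
scene magnifier 0.74 [197. 219.  39.  59.] [ 0.473 -0.261  0.013] z5-95 [0.002 0.11 ] [ 404. -261.] [ 67. 203.] 89.2
scene battery 0.83 [475. 230.  41.  37.] [0.556 0.302 0.034] z5-95 [0.003 0.038] [525. 317.] [ 90. 102.] 4.7
scene tape 0.83 [282. 331.  45.  49.] [ 0.751 -0.107  0.031] z5-95 [0.003 0.041] [ 729. -103.] [ 84. 114.] 70.0
scene driver 0.97 [388. 321.  23.  69.] [0.779 0.068 0.022] z5-95 [0.008 0.026] [738.  84.] [ 28. 168.] 67.7
top ledge 0.86 [310. 270. 128.  81.] [0.504 0.029 0.061] z5-95 [0.056 0.066] [510.  19.] [287. 149.] 80.3
top plate 0.74 [288. 336.  36.  34.] [0.35  0.063 0.005] z5-95 [-0.     0.011] [350.  63.] [53. 86.] 60.2
top plate 0.69 [313. 268.  64.  49.] [0.508 0.009 0.067] z5-95 [0.063 0.072] [508.   9.] [130.  82.] 78.0
top magnifier 0.97 [474. 295.  36.  31.] [ 0.45  -0.372  0.014] z5-95 [0.007 0.113] [ 450. -375.] [70. 68.] 43.3
top magnifier 0.89 [424. 288.  29.  30.] [ 0.465 -0.257  0.015] z5-95 [0.008 0.114] [ 464. -261.] [72. 67.] 12.8
top battery 0.9 [187. 253.  31.  23.] [0.54  0.306 0.037] z5-95 [0.025 0.043] [543. 309.] [54. 76.] 4.9
top tape 0.96 [361. 172.  33.  35.] [ 0.741 -0.104  0.038] z5-95 [0.003 0.045] [ 742. -104.] [78. 79.] 14.5
top driver 0.6 [284. 174.  28.  63.] [0.767 0.072 0.023] z5-95 [0.011 0.03 ] [740.  85.] [ 25. 158.] 65.3
0.7 [ 0.17801597 -0.59910746  0.18524526] [-3.10887393e+00 -4.52131376e-01  5.34725868e-05] 0.09387249670158263 [-0.60622625 -0.97468889 -0.01405412]
```

View pics/top0.png

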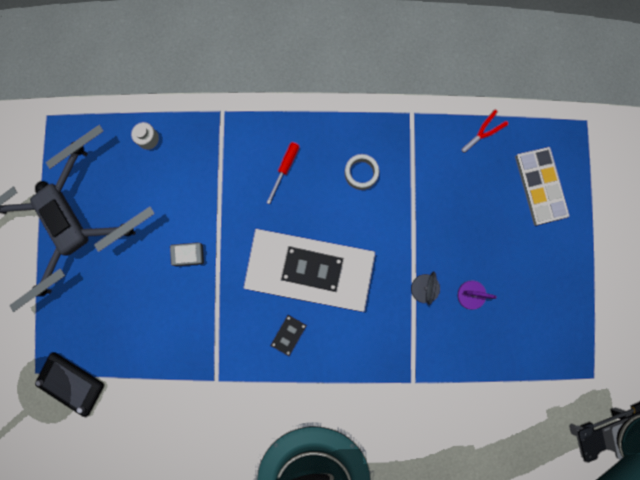

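View pics/scene0.png

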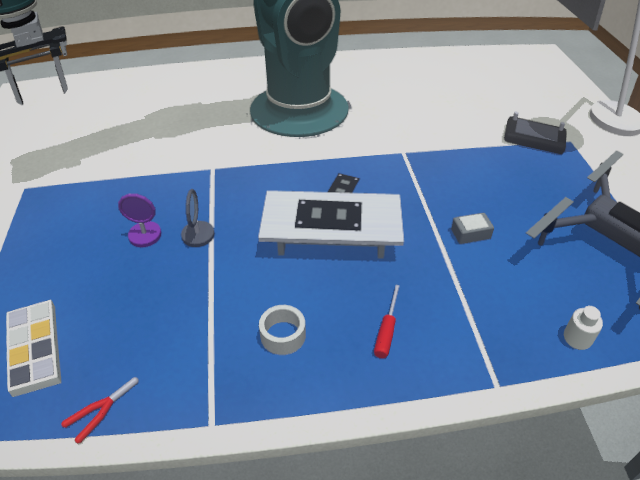

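The top view has two plates: the larger one on the ledge at (313,268), and a smaller one on the bench at (288,336). The 130x82 mm one on the ledge is meant. It also has two magnifiers: dark grey at (424,288) and purple at (474,295). The dark steel one is meant, so the push goes toward -y. I'll confirm this in a crop and refine the poses.

```bash
cat >> h.py <<'E'
def rect(Q):
    c,s,a=cv2.minAreaRect(Q.astype(np.float32)*1000)
    if s[0]<s[1]: a+=90
    a=(a+90)%180-90   # long-side angle from x
    if a<0:a+=180
    return np.array(c),sorted(s),a
def measure(im, verbose=True):
    P,uv=pts(im); g=im["color"][uv[:,1],uv[:,0]].astype(int)
    box=(abs(P[:,0]-.5)<.17)&(abs(P[:,1]-.0)<.25)&(P[:,2]>.045)&(P[:,2]<.085)
    def comp(sel):
        m=np.zeros((480,640),np.uint8); m[uv[sel,1],uv[sel,0]]=1
        m=cv2.morphologyEx(m,cv2.MORPH_CLOSE,np.ones((5,5)))
        n,l,st,_=cv2.connectedComponentsWithStats(m); k=1+np.argmax(st[1:,4])
        return sel&(l[uv[:,1],uv[:,0]]==k)
    L=rect(P[comp(box)][:,:2]); d=comp(box&(g.max(1)<90)); p=rect(P[d][:,:2])
    t=np.radians(L[2]); ey=np.array([np.cos(t),np.sin(t)]); ex=np.array([ey[1],-ey[0]])
    r=p[0]-L[0]
    print("ledge",np.round(L[0]),np.round(L[1]),round(L[2],1),"plate",np.round(p[0]),np.round(p[1]),round(p[2],1),"z",np.median(P[d][:,2]).round(4),
      "in ledge x,y",np.round([r@ex,r@ey],1),"rel ang",round(p[2]-L[2],1))
    return L,p
E
python3 - <<'E'
from h import *
for c in("top","scene"):
    im=eyes.get_image(c); measure(im)
    if c=="top": cv2.imwrite("pics/crop.png",cv2.resize(im["color"][220:360,235:505,::-1],None,fx=2.9,fy=2.9))
E
```

```text
ledge [506.  16.] [141. 280.] 79.6 plate [508.   9.] [ 78. 127.] 78.1 z 0.0673 in ledge x,y [ 3.  -6.2] rel ang -1.4
ledge [506.  15.] [147. 279.] 79.6 plate [509.   8.] [ 84. 129.] 77.7 z 0.0655 in ledge x,y [ 4.5 -6.6] rel ang -1.9
```

View pics/crop.png

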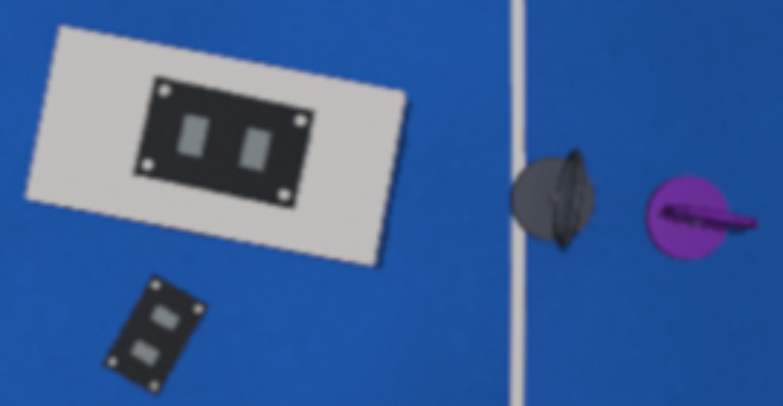

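The crop confirms it: the larger plate lies on the ledge and the grey steel magnifier stands beyond its -y end. The plate is already nearly straight (-1.5°). I need to push about 112 mm along -(0.18, 0.98), with the fingers about 50 mm apart across the ledge. First stop is behind the plate at about (526, 101), turning +1.10 rad on the way.

>>> {"name": "servo_tool", "arguments": {"plan": [[[15, 34, 0, 0.11, 0.06], [15, 34, 0, 0.11, 0.06], [15, 34, 0, 0.11, 0.06], [15, 34, 0, 0.11, 0.06], [15, 34, 0, 0.11, 0.06]]]}}

```text
clock: 1.22
tcp_pos: [0.2533, -0.4275, 0.1853]
ee_rot: [2.866, 1.287, -0.001]
force: [1.2, -0.1, 1.0]
opening: 0.064
finger_force: 0.0
```

>>> {"name": "servo_tool", "arguments": {"plan": [[[15, 34, 0, 0.11, 0.06], [15, 34, 0, 0.11, 0.06], [15, 34, 0, 0.11, 0.06], [15, 34, 0, 0.11, 0.06], [15, 34, 0, 0.11, 0.06]]]}}

```text
clock: 1.63
tcp_pos: [0.3283, -0.2575, 0.1854]
ee_rot: [2.408, 2.016, -0.001]
force: [1.0, -0.2, -0.1]
opening: 0.0499
finger_force: 0.0
```

>>> {"name": "servo_tool", "arguments": {"plan": [[[17, 34, 0, 0, 0.06], [17, 34, 0, 0, 0.06], [17, 34, 0, 0, 0.06], [17, 34, 0, 0, 0.06], [17, 34, 0, 0, 0.06]]]}}

```text
clock: 2.05
tcp_pos: [0.4135, -0.0874, 0.1856]
ee_rot: [2.414, 2.009, 0.0]
force: [0.5, -1.5, 0.6]
opening: 0.0494
finger_force: 0.0
```

>>> {"name": "servo_tool", "arguments": {"plan": [[[20, 34, 0, 0, 0.06], [20, 34, 0, 0, 0.06], [20, 34, 0, 0, 0.06], [20, 34, 0, 0, 0.06], [20, 34, 0, 0, 0.06]]]}}

```text
clock: 2.47
tcp_pos: [0.5138, 0.0826, 0.1854]
ee_rot: [2.414, 2.009, 0.0]
force: [0.3, -0.3, -0.1]
opening: 0.0496
finger_force: 0.0
```

>>> {"name": "servo_tool", "arguments": {"plan": [[[12, 19, 0, 0, 0.06], [0, 0, -25, 0, 0.06], [0, 0, -35, 0, 0.06], [0, 0, -30, 0, 0.06], [0, 0, -15, 0, 0.06]]]}}

```text
clock: 2.88
tcp_pos: [0.5235, 0.0996, 0.077]
ee_rot: [-2.412, -2.01, 0.004]
force: [0.8, -1.0, -0.8]
opening: 0.0495
finger_force: 0.0
```

>>> {"name": "servo_tool", "arguments": {"plan": [[[0, 0, -8, 0, 0.06], [0, 0, 0, 0, 0.06], [0, 0, 0, 0, 0.06]]]}}

```text
clock: 3.13
tcp_pos: [0.5254, 0.1001, 0.0729]
ee_rot: [2.414, 2.01, 0.001]
force: [-0.3, 0.1, 0.4]
opening: 0.0497
finger_force: 0.0
```

```bash
python3 - <<'E'
from h import *
im=eyes.get_image("scene"); cv2.imwrite("pics/s1.png",cv2.resize(im["color"][130:290,230:430,::-1],None,fx=3.5,fy=3.5))
s=monitor.get_state(); print(s["tcp_pos"],s["force"],s["opening"])
E
```

```text
[0.52572244 0.10009621 0.07338128] [ 0.06962746  0.35257204 -0.03269503] 0.04967663219335191
```

View pics/s1.png

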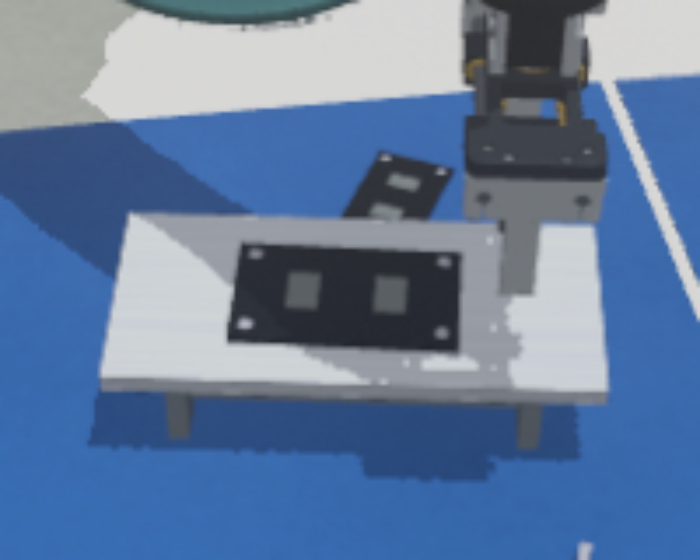

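The crop shows the front finger's tip at about (518,290), some 20 mm beyond the plate's near end (460,300) and above the ledge. I'll lower it gently until it touches.

>>> {"name": "servo_tool", "arguments": {"plan": [[[0, 0, -5, 0, 0.06], [0, 0, -3, 0, 0.06], [0, 0, 0, 0, 0.06], [0, 0, 0, 0, 0.06]]]}}

```text
clock: 3.52
tcp_pos: [0.525, 0.0998, 0.0644]
ee_rot: [2.414, 2.01, -0.0]
force: [0.8, 0.8, 0.2]
opening: 0.0493
finger_force: 0.0
```

>>> {"name": "servo_tool", "arguments": {"plan": [[[0, 0, -2, 0, 0.06], [0, 0, 0, 0, 0.06], [0, 0, 0, 0, 0.06]]]}}

```text
clock: 3.77
tcp_pos: [0.525, 0.0999, 0.0622]
ee_rot: [-2.414, -2.01, 0.0]
force: [-0.4, -0.4, 0.8]
opening: 0.0501
finger_force: 0.0
```

>>> {"name": "servo_tool", "arguments": {"plan": [[[-1.1, -5.9, 0, 0, 0.06], [-1.1, -5.9, 0, 0, 0.06], [-1.1, -5.9, 0, 0, 0.06], [-1.1, -5.9, 0, 0, 0.06], [-1.1, -5.9, 0, 0, 0.06]]]}}

```text
clock: 4.18
tcp_pos: [0.5194, 0.0694, 0.0622]
ee_rot: [2.415, 2.01, -0.0]
force: [-0.7, 1.0, -0.5]
opening: 0.0496
finger_force: 0.0
```

>>> {"name": "servo_tool", "arguments": {"plan": [[[-1.1, -5.9, 0, 0, 0.06], [-1.1, -5.9, 0, 0, 0.06], [-1.1, -5.9, 0, 0, 0.06], [-1.1, -5.9, 0, 0, 0.06], [-1.1, -5.9, 0, 0, 0.06]]]}}

```text
clock: 4.6
tcp_pos: [0.5139, 0.0403, 0.0622]
ee_rot: [-2.414, -2.01, 0.0]
force: [0.8, -0.1, 0.1]
opening: 0.0493
finger_force: 0.0
```

```bash
python3 - <<'E'
from h import *
im=eyes.get_image("scene"); cv2.imwrite("pics/s2.png",cv2.resize(im["color"][130:290,230:430,::-1],None,fx=3.5,fy=3.5))
r=regions_of("plate","scene")
for q in r[:3]:
    P,_=pts(im,q["mask"]); P=P[(P[:,2]>.058)&(P[:,2]<.072)]
    if len(P)>30: print(q["conf"],rect(P[:,:2]))
s=monitor.get_state(); print(s["tcp_pos"],s["force"],s["opening"])
E
```

```text
0.86 (array([508.86846924,   9.15661621]), [86.73541259765625, 129.50352478027344], 78.25276947021484)
[0.51386027 0.03973027 0.06216578] [-0.54362104  0.49144529  0.09204089] 0.04979299646095508
```

View pics/s2.png

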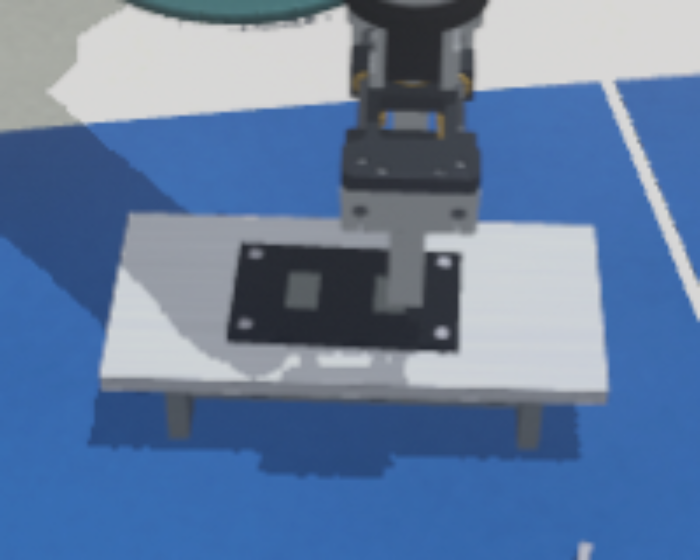

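The finger tip at crop (408,305) passed over the plate without touching it, and the plate hasn't moved. The real tips must sit higher than the stated TCP. I'll raise, go back, and touch the ledge to find its true height.

>>> {"name": "servo_tool", "arguments": {"plan": [[[0, 0, 15, 0, 0.06], [2.2, 12, 0, 0, 0.06], [3.6, 20, 0, 0, 0.06], [3.6, 20, 0, 0, 0.06], [1.6, 8, 0, 0, 0.06]]]}}

```text
clock: 5.12
tcp_pos: [0.5252, 0.1045, 0.0773]
ee_rot: [-2.411, -2.013, -0.002]
force: [0.1, 0.5, -1.1]
opening: 0.0498
finger_force: 0.0
```

>>> {"name": "servo_tool", "arguments": {"plan": [[[0, 0, -8, 0, 0.06], [0, 0, -7, 0, 0.06], [0, 0, -2, 0, 0.06], [0, 0, 0, 0, 0.06], [0, 0, 0, 0, 0.06]]]}}

```text
clock: 5.53
tcp_pos: [0.5248, 0.1001, 0.0599]
ee_rot: [-2.415, -2.009, 0.001]
force: [1.2, -0.4, 0.3]
opening: 0.0501
finger_force: 0.0
```

>>> {"name": "servo_tool", "arguments": {"plan": [[[0, 0, -1.5, 0, 0.06], [0, 0, 0, 0, 0.06], [0, 0, 0, 0, 0.06]]]}}

```text
clock: 5.78
tcp_pos: [0.5251, 0.1007, 0.0588]
ee_rot: [2.414, 2.01, 0.0]
force: [0.2, 0.1, 0.2]
opening: 0.0499
finger_force: 0.0
```

```bash
python3 - <<'E'
from h import *
im=eyes.get_image("scene"); s=monitor.get_state(); t=s["tcp_pos"]; print(t,s["force"])
P,uv=pts(im); d=P-t
m=(np.hypot(d[:,0],d[:,1])<.06)&(P[:,2]<.14)&(P[:,2]>.05)
g=im["color"][uv[:,1],uv[:,0]].astype(int).max(1)
f=m&(g<150)
for z in np.arange(.05,.14,.004):
    k=f&(abs(P[:,2]-z)<.002)
    if k.sum(): print(round(z,3),k.sum(),P[k].mean(0).round(3),np.ptp(P[k],0).round(3))
E
```

```text
[0.5251168  0.10076823 0.05888065] [ 1.3799277   0.22369738 -0.44990466]
0.058 19 [0.504 0.092 0.059] [0.09  0.042 0.002]
0.062 67 [0.52  0.065 0.063] [0.087 0.06  0.004]
0.066 311 [0.519 0.059 0.066] [0.082 0.036 0.004]
0.07 19 [0.515 0.057 0.069] [0.056 0.037 0.003]
0.078 2 [0.498 0.099 0.08 ] [0.001 0.002 0.001]
0.082 2 [0.498 0.099 0.082] [0.002 0.002 0.001]
0.086 3 [0.52  0.097 0.086] [0.06  0.007 0.001]
0.09 12 [0.561 0.094 0.09 ] [0.004 0.016 0.004]
0.094 12 [0.562 0.093 0.094] [0.004 0.015 0.004]
0.098 14 [0.561 0.094 0.098] [0.007 0.015 0.004]
0.102 16 [0.561 0.094 0.102] [0.007 0.015 0.004]
0.106 17 [0.56  0.092 0.106] [0.015 0.017 0.003]
0.11 15 [0.561 0.095 0.11 ] [0.012 0.016 0.004]
0.114 13 [0.561 0.094 0.114] [0.004 0.015 0.004]
0.118 14 [0.562 0.095 0.118] [0.005 0.013 0.004]
0.122 18 [0.562 0.093 0.122] [0.007 0.015 0.003]
0.126 11 [0.561 0.094 0.126] [0.005 0.015 0.004]
0.13 17 [0.562 0.094 0.13 ] [0.005 0.017 0.004]
0.134 15 [0.561 0.094 0.134] [0.011 0.016 0.003]
0.138 10 [0.563 0.095 0.138] [0.005 0.015 0.003]
```

```bash
python3 - <<'E'
from h import *
im=eyes.get_image("scene"); P,uv=pts(im)
f=(abs(P[:,0]-.561)<.012)&(abs(P[:,1]-.094)<.014)&(P[:,2]>.05)&(P[:,2]<.1)
c=uv[f]; col=int(np.median(c[:,0]))
for k in (col-1,col,col+1):
    for i in np.nonzero(f&(uv[:,0]==k))[0]: print(uv[i],P[i].round(4),im["color"][uv[i,1],uv[i,0]])
E
```

```text
[375 215] [0.5607 0.09   0.099 ] [112 117 122]
[375 216] [0.5611 0.09   0.0967] [112 117 122]
[375 217] [0.5651 0.0891 0.0979] [113 117 123]
[375 218] [0.5592 0.0909 0.0897] [110 115 120]
[375 219] [0.5607 0.0907 0.0885] [125 130 138]
[375 225] [0.5498 0.0947 0.0619] [149 153 162]
[375 226] [0.5497 0.0949 0.0591] [147 152 161]
[375 227] [0.5539 0.094  0.0605] [149 153 162]
[375 228] [0.5558 0.0936 0.0596] [151 156 165]
[375 229] [0.5565 0.0936 0.0575] [151 155 164]
[375 230] [0.5612 0.0925 0.0595] [148 153 162]
[375 231] [0.5655 0.0915 0.061 ] [148 153 162]
[375 232] [0.5698 0.0905 0.0625] [149 154 163]
[375 233] [0.5687 0.091  0.0587] [148 153 162]
[375 234] [0.5719 0.0903 0.0592] [150 154 164]
[376 215] [0.5595 0.0923 0.0976] [113 118 123]
[376 216] [0.5633 0.0914 0.0986] [112 117 122]
[376 218] [0.5608 0.0924 0.091 ] [110 115 120]
[376 219] [0.562  0.0923 0.0895] [126 131 138]
[376 226] [0.5509 0.0966 0.06  ] [148 153 161]
[376 227] [0.553  0.0962 0.0593] [148 153 162]
[376 228] [0.5556 0.0957 0.0591] [151 156 165]
[376 229] [0.5607 0.0945 0.0614] [151 155 164]
[376 230] [0.5633 0
[... 173 characters left out ...]
 234] [0.5719 0.0923 0.0589] [150 154 164]
[377 215] [0.5621 0.0935 0.0997] [113 118 123]
[377 216] [0.5603 0.0942 0.0955] [113 117 123]
[377 217] [0.5623 0.0938 0.0948] [113 117 123]
[377 218] [0.5592 0.0949 0.0892] [110 115 120]
[377 219] [0.5612 0.0945 0.0885] [135 139 146]
[377 226] [0.5515 0.0985 0.0603] [148 152 161]
[377 227] [0.552  0.0985 0.0581] [149 154 162]
[377 228] [0.557  0.0973 0.0603] [151 156 165]
[377 229] [0.5607 0.0965 0.0612] [150 155 164]
[377 230] [0.5585 0.0973 0.0562] [148 153 162]
[377 231] [0.5645 0.0958 0.0594] [148 153 162]
[377 232] [0.5674 0.0952 0.0596] [149 153 162]
[377 233] [0.5691 0.0949 0.0585] [162 167 175]
[377 234] [0.5727 0.094  0.0595] [181 186 193]
```

The visible finger ends at z≈0.088 while the reported TCP is at 0.059, so the real tips sit about 28 mm above the reported TCP. I'll lower on that basis and feel for the ledge.

>>> {"name": "servo_tool", "arguments": {"plan": [[[0, 0, -10, 0, 0.06], [0, 0, -7, 0, 0.06], [0, 0, -2, 0, 0.06], [0, 0, 0, 0, 0.06], [0, 0, 0, 0, 0.06]]]}}

```text
clock: 6.3
tcp_pos: [0.5249, 0.1008, 0.0399]
ee_rot: [2.414, 2.01, -0.001]
force: [-7.4, -3.0, 25.0]
opening: 0.0497
finger_force: 12.3
```

```bash
cat >> h.py <<'E'
def tip():
    im=eyes.get_image("scene"); P,uv=pts(im); s=monitor.get_state(); t=s["tcp_pos"]
    c=t+np.array([.0365,-.0065,0])
    g=im["color"][uv[:,1],uv[:,0]].astype(int).max(1)
    f=(np.hypot(P[:,0]-c[0],P[:,1]-c[1])<.013)&(P[:,2]>.05)&(P[:,2]<.13)
    for r in range(uv[f,1].min(),uv[f,1].max()+1):
        k=f&(uv[:,1]==r)
        if k.sum(): print(r,k.sum(),P[k].mean(0).round(4),int(g[k].mean()))
    print(t,s["force"]); return im
E
python3 -c "
from h import *
im=tip(); cv2.imwrite('pics/s3.png',cv2.resize(im['color'][150:250,300:430,::-1],None,fx=5,fy=5))"
```

```text
207 5 [0.5599 0.0908 0.1184] 121
208 9 [0.5615 0.0944 0.1169] 122
209 9 [0.5617 0.0945 0.1146] 123
210 10 [0.5611 0.0939 0.1116] 122
211 10 [0.5611 0.0941 0.109 ] 123
212 9 [0.5613 0.0943 0.1066] 124
213 10 [0.5611 0.0944 0.1039] 124
214 10 [0.5613 0.0945 0.1015] 124
215 9 [0.5614 0.0937 0.0991] 122
216 9 [0.5619 0.0937 0.097 ] 122
217 9 [0.5616 0.094  0.0941] 121
218 9 [0.5619 0.0941 0.0918] 122
219 9 [0.5612 0.0945 0.0884] 123
220 10 [0.561  0.0957 0.0856] 131
221 11 [0.561  0.0949 0.0829] 129
222 11 [0.5605 0.0952 0.0799] 129
223 11 [0.5609 0.0953 0.0776] 130
224 10 [0.5615 0.0943 0.0756] 125
225 10 [0.5619 0.0944 0.0733] 125
226 10 [0.5611 0.0948 0.0698] 135
227 10 [0.5536 0.0952 0.06  ] 158
228 12 [0.5558 0.0946 0.0594] 165
229 12 [0.5591 0.0939 0.06  ] 164
230 13 [0.5619 0.0943 0.0599] 164
231 13 [0.5641 0.0939 0.0594] 163
232 13 [0.5671 0.0932 0.0596] 163
233 9 [0.5703 0.0925 0.06  ] 169
234 4 [0.5724 0.0951 0.059 ] 191
235 1 [0.5743 0.0958 0.058 ] 165
[0.52494897 0.10079943 0.03995525] [-8.32066138 -3.22075504 24.26759183]
```

View pics/s3.png

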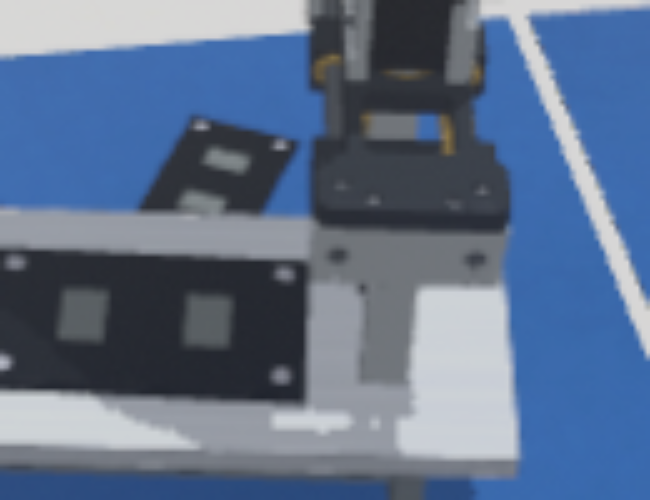

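The ledge pushes back with 25 N, but the visible finger still shows about 8 mm of air under it, its tip at crop (385,382). So the hidden finger, on the robot side, reaches lower. I'll lift and turn the tool so both tips show.

```bash
python3 -c "
from h import *
s=monitor.get_state();print(s['torque'],s['force'])"
```

```text
[-0.92148778  1.78922462 -0.03410078] [-8.32066138 -3.22075504 24.26759183]
```

>>> {"name": "servo_tool", "arguments": {"plan": [[[0, 0, 15, 0, 0.06], [0, 0, 25, 0.12, 0.06], [0, 0, 0, 0.12, 0.06], [0, 0, 0, 0.12, 0.06], [0, 0, 0, 0.12, 0.06]]]}}

```text
clock: 6.77
tcp_pos: [0.5249, 0.1008, 0.0793]
ee_rot: [1.86, 2.532, -0.0]
force: [1.0, -0.2, 0.2]
opening: 0.0497
finger_force: 0.0
```

>>> {"name": "servo_tool", "arguments": {"plan": [[[0, 0, 0, 0.12, 0.06], [0, 0, 0, 0.12, 0.06], [0, 0, 0, 0.12, 0.06], [0, 0, 0, 0, 0.06]]]}}

```text
clock: 7.1
tcp_pos: [0.5246, 0.1008, 0.0788]
ee_rot: [-1.375, -2.823, 0.0]
force: [0.1, 0.4, -0.1]
opening: 0.0498
finger_force: 0.0
```

```bash
python3 -c "
from h import *
im=eyes.get_image('scene');s=monitor.get_state();print(s['tcp_pos'],s['ee_rot'],s['torque'],s['force'])
cv2.imwrite('pics/s4.png',cv2.resize(im['color'][130:250,290:430,::-1],None,fx=5,fy=5))
np.savez('s4.npz',z=im['z_map'])
"
```

```text
[0.5246615  0.10079038 0.07893427] [-1.38677154e+00 -2.81756591e+00  1.73692321e-04] [-0.00638083 -0.14443437 -0.07429981] [-0.89283488  0.44186345  1.02778199]
```

View pics/s4.png

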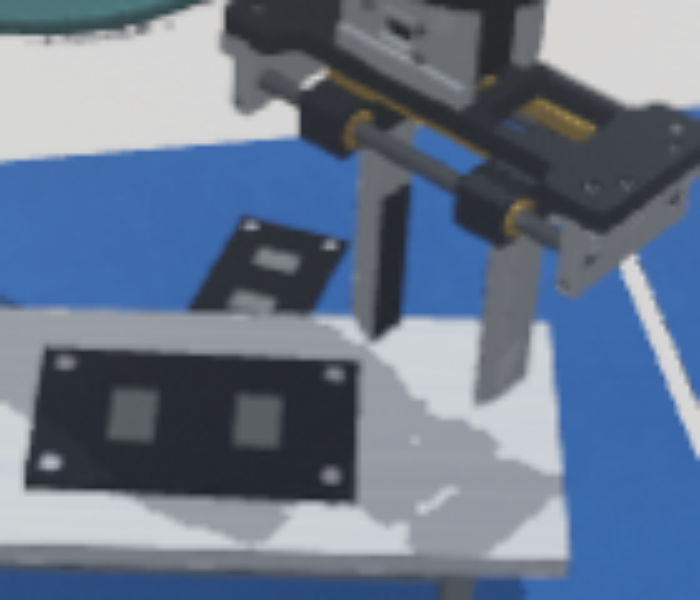

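```bash
python3 -c "
from h import *
im=eyes.get_image('scene')
P,uv=pts(im)
for c in (363,365,367,387,390,393,395):
  for r in range(190,213):
    k=(uv[:,0]==c)&(uv[:,1]==r)
    if k.any() and P[k][0][2]>.07: z=(r,P[k][0].round(4),im['color'][r,c])
  print(c,z)
s=monitor.get_state();t=s['tcp_pos'];print(t)
"
```

```text
363 (197, array([0.5076, 0.0769, 0.1006]), array([156, 161, 165], dtype=uint8))
365 (198, array([0.5082, 0.081 , 0.098 ]), array([174, 179, 184], dtype=uint8))
367 (196, array([0.5092, 0.0845, 0.1036]), array([135, 140, 144], dtype=uint8))
387 (210, array([0.5592, 0.1131, 0.1075]), array([160, 165, 170], dtype=uint8))
390 (208, array([0.5574, 0.1191, 0.1103]), array([132, 137, 142], dtype=uint8))
393 (206, array([0.5481, 0.1275, 0.1063]), array([151, 156, 162], dtype=uint8))
395 (201, array([0.5471, 0.1307, 0.1177]), array([150, 155, 160], dtype=uint8))
[0.5247508  0.10085335 0.07909415]
```

Both tips now show. The left finger (crop 375,340) ends about 19 mm above the reported TCP, and the right one (crop 480,405) about 28 mm above, so it is 8 mm shorter. With only 6 mm of plate, just the long finger can push. I'll turn another 0.73 rad so its flat 16 mm face leads toward -y and the short finger trails behind.

>>> {"name": "servo_tool", "arguments": {"plan": [[[1, 4.5, 0, 0.122, 0.06], [1, 4.5, 0, 0.122, 0.06], [1, 4.5, 0, 0.122, 0.06], [1, 4.5, 0, 0.122, 0.06], [1, 4, 0, 0.122, 0.06]]]}}

```text
clock: 7.62
tcp_pos: [0.5299, 0.1232, 0.0795]
ee_rot: [-0.471, -3.106, 0.0]
force: [-0.4, 0.1, -0.1]
opening: 0.0495
finger_force: 0.0
```

>>> {"name": "servo_tool", "arguments": {"plan": [[[0, 0, 0, 0.122, 0.06], [0, 0, -10, 0, 0.06], [0, 0, -15, 0, 0.06], [0, 0, -9, 0, 0.06], [0, 0, 0, 0, 0.06]]]}}

```text
clock: 8.03
tcp_pos: [0.5286, 0.1224, 0.0431]
ee_rot: [-0.29, -3.125, 0.002]
force: [-0.3, -0.2, 0.5]
opening: 0.0498
finger_force: 0.0
```

>>> {"name": "servo_tool", "arguments": {"plan": [[[0, 0, 0, 0, 0.06], [0, 0, -1, 0, 0.06], [0, 0, 0, 0, 0.06]]]}}

```text
clock: 8.28
tcp_pos: [0.5302, 0.123, 0.045]
ee_rot: [0.285, 3.128, -0.0]
force: [-0.1, 0.4, 0.3]
opening: 0.0499
finger_force: 0.0
```

```bash
python3 -c "
from h import *
im=eyes.get_image('scene');s=monitor.get_state();print(s['tcp_pos'],s['ee_rot'],s['force'])
cv2.imwrite('pics/s5.png',cv2.resize(im['color'][150:270,290:430,::-1],None,fx=5,fy=5))
"
```

```text
[0.53020025 0.12294257 0.04502843] [ 2.84754755e-01  3.12808004e+00 -1.41149710e-04] [ 0.26490243 -0.90517782 -0.49343373]
```

View pics/s5.png

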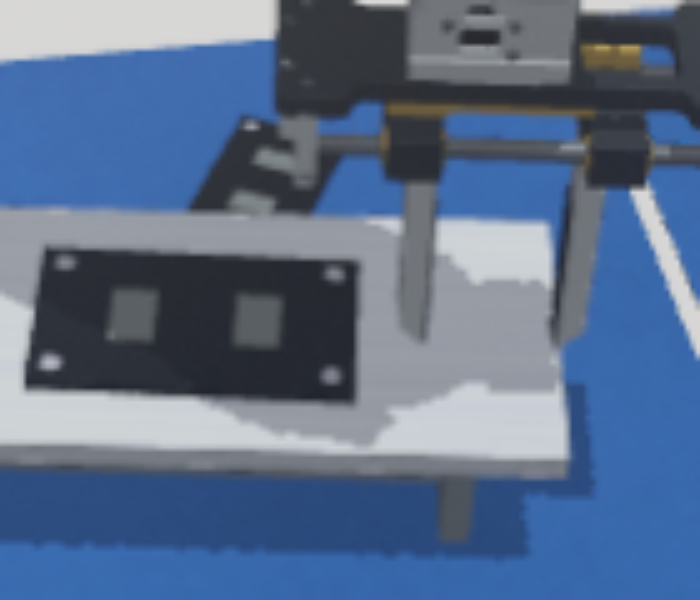

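The tips turn out to be bevelled: the inner (pad) edge at crop (428,342) is lowest, and the outer edge at (400,325) is higher. The fingers are equal, and their inner edges end about 19 mm above the reported TCP. In the first orientation both inner edges can push, so I'll lift, turn back and lower to a reported z of 0.043.

>>> {"name": "servo_tool", "arguments": {"plan": [[[0, 0, 30, 0, 0.06], [-1, -4.6, 0, -0.121, 0.06], [-1, -4.6, 0, -0.121, 0.06], [-1, -4.6, 0, -0.121, 0.06], [-1, -4.6, 0, -0.121, 0.06]]]}}

```text
clock: 8.75
tcp_pos: [0.5262, 0.1042, 0.0752]
ee_rot: [1.035, 2.965, 0.0]
force: [-0.8, 0.4, 0.6]
opening: 0.0498
finger_force: 0.0
```

>>> {"name": "servo_tool", "arguments": {"plan": [[[-1, -4.6, 0, -0.121, 0.06], [0, 0, 0, -0.121, 0.06], [0, 0, 0, -0.121, 0.06], [0, 0, 0, -0.121, 0.06], [0, 0, 0, -0.121, 0.06]]]}}

```text
clock: 9.17
tcp_pos: [0.5252, 0.0999, 0.0752]
ee_rot: [1.871, 2.523, 0.001]
force: [-0.8, 0.3, -0.6]
opening: 0.0499
finger_force: 0.0
```

>>> {"name": "servo_tool", "arguments": {"plan": [[[0, 0, 0, -0.121, 0.06], [0, 0, 0, -0.121, 0.06], [0, 0, 0, -0.121, 0.06], [0, 0, 0, -0.121, 0.06], [0, 0, 0, 0, 0.06]]]}}

```text
clock: 9.58
tcp_pos: [0.5252, 0.1, 0.0752]
ee_rot: [2.421, 2.001, 0.001]
force: [-0.1, -0.1, 0.1]
opening: 0.0498
finger_force: 0.0
```

>>> {"name": "servo_tool", "arguments": {"plan": [[[0, 0, -15, 0, 0.06], [0, 0, -13, 0, 0.06], [0, 0, -3, 0, 0.06], [0, 0, 0, 0, 0.06], [0, 0, 0, 0, 0.06]]]}}

```text
clock: 10.0
tcp_pos: [0.5249, 0.1, 0.0438]
ee_rot: [-2.414, -2.01, 0.0]
force: [0.4, -0.6, 0.2]
opening: 0.0497
finger_force: 0.0
```

>>> {"name": "servo_tool", "arguments": {"plan": [[[0, 0, -1.5, 0, 0.06], [0, 0, 0, 0, 0.06], [-1.1, -5.9, 0, 0, 0.06], [-1.1, -5.9, 0, 0, 0.06], [0, 0, 0, 0, 0.06]]]}}

```text
clock: 10.42
tcp_pos: [0.5227, 0.0864, 0.0423]
ee_rot: [2.416, 2.007, -0.001]
force: [-0.1, -0.6, -0.2]
opening: 0.05
finger_force: 0.0
```

>>> {"name": "servo_tool", "arguments": {"plan": [[[-1, -5, 0, 0, 0.06], [-1, -5, 0, 0, 0.06], [-1, -5, 0, 0, 0.06], [-1, -5, 0, 0, 0.06]]]}}

```text
clock: 10.75
tcp_pos: [0.5188, 0.0676, 0.0423]
ee_rot: [2.415, 2.009, 0.0]
force: [0.3, 0.9, 0.4]
opening: 0.0498
finger_force: 0.4
```

```bash
cat >> h.py <<'E'
def both():
    for c in("scene","top"):
        im=eyes.get_image(c)
        for q in regions_of("plate",c)[:3]:
            P,_=pts(im,q["mask"]); P=P[(P[:,2]>.058)&(P[:,2]<.074)]
            if len(P)>100:
                p,s,a=rect(P[:,:2]); t=np.radians(79.6); ey=np.array([np.cos(t),np.sin(t)]); ex=np.array([ey[1],-ey[0]]); r=p-[506,15.5]
                print(c,round(q["conf"],2),"ledge x,y",np.round([r@ex,r@ey],1),np.round(s),"rel",round(a-79.6,1))
    s=monitor.get_state(); print(s["clock"],s["tcp_pos"],s["force"])
E
python3 -c "
from h import *
both()"
```

```text
scene 0.69 ledge x,y [  1.1 -20.5] [ 94. 130.] rel 0.0
top 0.78 ledge x,y [  4.3 -48.6] [72. 81.] rel 90.1
10.95 [0.51878196 0.06793961 0.04224161] [-0.30276382  0.05057777  0.31030017]
```

The plate is now moving and straight (y -20.5, relative angle 0). About 97 mm remain. I'll push 84 mm, then measure.

>>> {"name": "servo_tool", "arguments": {"plan": [[[-1.1, -5.9, 0, 0, 0.06], [-1.1, -5.9, 0, 0, 0.06], [-1.1, -5.9, 0, 0, 0.06], [-1.1, -5.9, 0, 0, 0.06], [-1.1, -5.9, 0, 0, 0.06]]]}}

```text
clock: 11.37
tcp_pos: [0.5131, 0.0378, 0.0422]
ee_rot: [2.415, 2.009, -0.0]
force: [0.9, 0.3, 0.6]
opening: 0.05
finger_force: 0.3
```

>>> {"name": "servo_tool", "arguments": {"plan": [[[-1.1, -5.9, 0, 0, 0.06], [-1.1, -5.9, 0, 0, 0.06], [-1.1, -5.9, 0, 0, 0.06], [-1.1, -5.9, 0, 0, 0.06], [-1.1, -5.9, 0, 0, 0.06]]]}}

```text
clock: 11.78
tcp_pos: [0.5077, 0.0085, 0.0422]
ee_rot: [-2.415, -2.009, 0.0]
force: [-0.3, 0.8, -0.5]
opening: 0.0498
finger_force: 0.3
```

```bash
python3 -c "
from h import *
both()"
```

```text
scene 0.84 ledge x,y [  0.9 -79.6] [ 93. 131.] rel 0.3
top 0.98 ledge x,y [   4.1 -117.5] [56. 80.] rel 90.7
11.9833 [0.50782782 0.00902716 0.04225529] [ 0.38692434  1.08462024 -0.12429808]
```

>>> {"name": "servo_tool", "arguments": {"plan": [[[-1.1, -5.9, 0, 0, 0.06], [-1.1, -5.9, 0, 0, 0.06], [-1.1, -5.9, 0, 0, 0.06], [-1.1, -5.9, 0, 0, 0.06], [-1.1, -5.9, 0, 0, 0.06]]]}}

```text
clock: 12.4
tcp_pos: [0.5022, -0.0211, 0.0422]
ee_rot: [2.415, 2.009, -0.0]
force: [0.1, 0.4, 0.6]
opening: 0.0497
finger_force: 0.3
```

>>> {"name": "servo_tool", "arguments": {"plan": [[[-0.7, -4, 0, 0, 0.06], [-0.6, -3, 0, 0, 0.06], [0, 0, 0, 0, 0.06], [0, 0, 0, 0, 0.06]]]}}

```text
clock: 12.73
tcp_pos: [0.5009, -0.0275, 0.0422]
ee_rot: [-2.415, -2.009, 0.0]
force: [0.1, -0.2, 0.2]
opening: 0.0495
finger_force: 0.0
```

>>> {"name": "servo_tool", "arguments": {"plan": [[[1, 5, 0, 0, 0.06], [3, 16, 0, 0, 0.06], [2, 12, 10, 0, 0.06], [0, 0, 40, 0, 0.06], [0, 0, 40, 0, 0.06]]]}}

```text
clock: 13.15
tcp_pos: [0.5059, 0.008, 0.1331]
ee_rot: [-2.409, -2.011, 0.002]
force: [0.9, 0.2, 1.3]
opening: 0.0497
finger_force: 0.0
```

>>> {"name": "servo_tool", "arguments": {"plan": [[[0, 40, 0, 0, 0.06], [0, 40, 0, 0, 0.06], [0, 40, 0, 0, 0.06], [0, 40, 0, 0, 0.06], [0, 0, 0, 0, 0.06]]]}}

```text
clock: 13.57
tcp_pos: [0.5055, 0.1748, 0.1337]
ee_rot: [-2.404, -2.019, -0.005]
force: [0.2, 0.4, -0.1]
opening: 0.0496
finger_force: 0.0
```

```bash
python3 -c "
from h import *
both(); im=eyes.get_image('top'); measure(im); cv2.imwrite('pics/end.png',im['color'][:,:,::-1])
for r in regions_of('magnifier','top')[:2]: P,_=pts(im,r['mask']); print(rect(P[:,:2]))"
```

```text
scene 0.57 ledge x,y [   4.6 -116.8] [ 86. 132.] rel -1.1
top 0.61 ledge x,y [   4.  -117.4] [ 80. 128.] rel -0.3
13.7667 [0.50691867 0.16535989 0.1324784 ] [-0.08109099  0.14373746 -0.89269085]
ledge [502.  -5.] [140. 323.] 79.4 plate [ 488. -102.] [ 79. 128.] 79.1 z 0.0671 in ledge x,y [  4.  -97.2] rel ang -0.3
(array([ 453.99707031, -374.81304932]), [67.11226654052734, 74.576171875], 131.16335678100586)
(array([ 465.19909668, -260.19549561]), [66.34258270263672, 72.17715454101562], 25.699270248413086)
```

View pics/end.png

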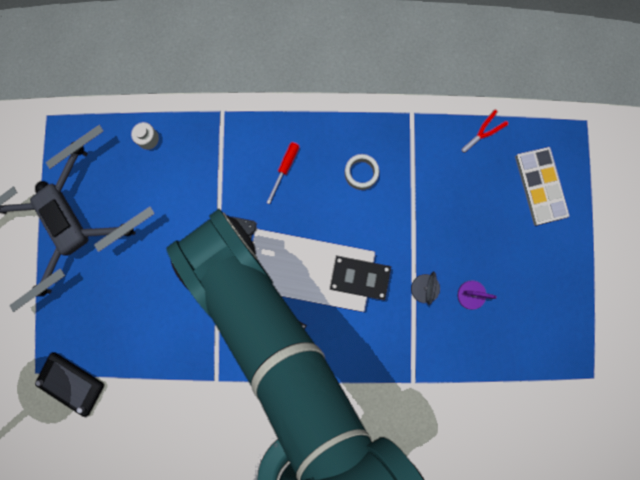

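The picture shows the plate at (360,278), straight and overhanging the ledge's magnifier end, at y = -117 mm, x = +4 mm, -0.3°. The magnifier is still at (425,288), the other things haven't moved, and the arm is clear. I'm handing in.

```bash
python3 -c "
from cell import arm
print(arm.close_job())"
```

```text
the job is handed in; nothing more can be done
None
```

I handed the job in: the plate lies flat and straight on the ledge with about 42 mm past the magnifier end, 4 mm off the centre line, and the magnifier and other things are where they were; the result of the judging was not reported back.

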